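Isolate the case sealer and pack the carton tight

ROBOT

A 6-joint arm with a two-finger parallel gripper is mounted at the origin on the work surface. World frame = base frame: x ahead of the robot, y to its left, z up, the work surface at z = 0. Lengths are in m, angles in rad, forces in N, time in s.
With the tool pointing down it reaches from about 0.4 to 0.925 m from the base axis. Payload 12.5 kg.
Tool frame: the origin (TCP) lies midway between the tips of the shut fingers; the grasp point (between the pads) lies 19 mm behind it; z points along the fingers, y is the line along which they close (so a half turn about z gives the same grasp; the last joint's range is limited). The gripper opens to 95 mm and grips with 3 to 60 N. Pads are 20 mm wide; open, the fingers measure 119 mm over their backs; the gripper's body (75 mm by 180 mm) begins 59 mm behind the grasp point.
Start: joints at [-1.264, 0.491, 1.559, -0, 1.092, -0.106], TCP at [0.251, -0.573, 0.215] pointing down, gripper open.
Joint ranges: [-3.1, 3.1], [-0.84, 2.19], [0.05, 2.79], [-1.13, 4.28], [0.06, 2.93], [-2.69, 2.69]. Speed limits (rad/s): [2.22, 2.22, 2.79, 3.14, 3.14, 3.14].

INTERFACE

Orientations are given as a 3x3 rotation matrix whose columns are the frame's x, y, z axes.
In Python, from cell import env, kin, readout, cams, hand_in gives the robot as it stands. The module is installed in compiled form; this text tells all that it offers. Calls block until the motion is done:
- env.move_to(position, orientation): joint-space move of the TCP to a pose.
- env.servo_line(position, speed=0.15, rot=None): straight line of the TCP; rot=None keeps the orientation; speed is the mean speed in m/s.
- env.movej(angles): joint-space move.
- env.grip(opening): finger opening in m; the grip force is fixed at half the most; returns when the fingers have stopped.
- env.pause(seconds).
- kin.solve_ik(position, orientation): joint angles nearest the present ones, or None.
- readout.observe(): the state.
- cams.grab_frame(name): name is "scene" or "top" or "wrist"; returns the picture (384x512x3 uint8, blue, green, red); there is no depth.
- cams.calibration(name): a dict with "fovy" (degrees; the focal length in pixels is half the picture's height over the tangent of half this angle, whatever the lens; pixels are square), "cx", "cy" (the principal point, pixels), "extrinsics" (4x4, takes a point from camera to world coordinates). Camera axes: x right, y down, z forward; pixel columns grow to the right and rows downward; lengths in m; the calibration is good to about 2 mm. A picture is of the moment at which its call begins: read the wrist's pose just before it. calibration takes no time and is no camera call; for the wrist camera it gives the pose at the moment of the call.
A pose or a line that the arm cannot do raises env.Unreachable and nothing moves.
- hand_in(): hands the job in; it is judged then, once.
The state is a dict: "clock": time; "joint_pos": joint angles; "qvel": joint speeds; "effort": joint torques, N m; "eef_pos": TCP position; "tcp_rot": TCP orientation; "ft_force": force on the tool from outside, world axes, zero at the start; "moment": the same for the moment, N m; "finger_gap": finger opening in m; "gripper_force": force on a finger pad.
Only numpy, scipy, OpenCV 4.12 (cv2) and the standard library are available. Lean on these libraries where they do the work, as an engineer would, in place of code of your own. Each camera call takes 0.05 s, during which the arm holds its last target. There are 200 camera calls.

TASK

Make the case sealer safe before loading: turn the black isolator handle on the grey box to off, then swing its steel lockout hasp fully out. Then pack the carton on the bed through its open side: the wide jar and the square tin upright side by side against the back, and last the long tin across in front of them, so that nothing sticks out of the open side. Keep the goods upright and leave the other things on the table and bed where they are.

Things in the scene. Friction and masses are not known exactly. Their poses are not given: they have to be found in the camera images.
- bed: fixed smooth metal loading bed, 325 x 685 mm, 20 mm high; its top is 20 mm above the table. Origin under the bed on the table; the plate reaches from x = -160 to +165 mm and from y = -420 to +265 mm in its own axes
- carton: fixed white open-topped carton on the bed, walls 60 mm high and 4 mm thick, whose side towards its own +y is open down to the bed (no sill: goods slide straight in; its floor is the bed's surface). Inside 153 mm (x) by 134 mm (y). Origin at the centre of the inner floor, so the back wall's inner face is at y = -67 mm and the open side at y = +67 mm. Two 45 mm long, 60 mm high side flaps at the open side flare outwards by 25 degrees as a funnel
- isolator: fixed grey control box, 130 (x) by 110 (y) by 70 mm high, standing on the bed behind the carton's back wall. Origin at the centre of its underside, on the bed; its top is 70 mm higher
- handle_axis (a point): the isolator handle's upright axis where it meets the top of the grey box (box frame: x +20, y 0, z +70 mm). The black handle is a hub of 22 mm radius and a bar 16 mm wide that reaches 70 mm out from the axis to one side, from 8 to 38 mm above the box top
- handle (a joint): angle of the isolator handle in rad: 0 is on, the long end of the bar pointing along the grey box's +x; 1.57 is off, against its stop, pointing along the box's +y, towards the carton. It turns anticlockwise seen from above to go off, stays where it is left and resists with about 0.12 N m
- hasp_pivot (a point): upright pivot of the steel lockout hasp on top of the grey box (box frame: x -50, y +30, z +70 mm). The hasp is a flat plate on the box top, 22 mm wide and about 75 mm long, with an upright ear 58 mm from the pivot: 6 mm thick (across the hasp), 22 mm long (along the hasp), reaching 35 mm above the box top
- hasp (a joint): angle of the hasp in rad: 0 is stowed, pointing from its pivot along the box's -y over the box top; 1.57 is fully out, against its stop, pointing along the box's -x and sticking out beyond the box. It turns clockwise seen from above to swing out, stays where it is left and resists with about 0.04 N m
- jar: the wide squat glass jar with black lid to pack, 78 mm diameter, 88 mm high, about 0.55 kg. Origin at the centre of its underside. Stands on the bed before the open side of the carton
- square_tin: the plain metal square tin to pack, 68 x 68 mm, 80 mm high, about 0.5 kg. Origin at the centre of its underside; x and y along its sides. Stands on the bed before the open side of the carton, beside the jar (either may be on either side)
- long_tin: the plain metal long tin to pack, 146 mm long (its x) by 46 mm wide (its y), 60 mm high, about 0.5 kg. Origin at the centre of its underside. Lies roughly crosswise on the bed, farther from the carton than the other two
- small_jar: bystander: small jar, 48 mm diameter, 62 mm high, standing on the bed close beside the carton, on its far side from the robot; origin at its underside
- tape_roll: bystander: roll of tape, 110 mm diameter, 48 mm high, lying on the table to the robot's left
- tall_jar: bystander: tall jar, 78 mm diameter, 125 mm high, on the table to the robot's right, past the grey box
- lid_stack: bystander: stack of black lids, 72 mm diameter, 30 mm high, on the table to the robot's right, near the tall jar
- box_cutter: bystander: closed grey cutter, 155 mm long, 12 mm high, flat on the table on the robot's left
- label_pad: bystander: pad of paper labels, 100 x 70 x 30 mm, on the table to the robot's left
Not all that is in view belongs to the job. What is shaped like the square_tin but purple is not meant.

How it is judged:
On the way, in this order (a step that is already met when the one before it is completed fails the run):
1. the isolator handle is turned to off while the hasp is still stowed (value of joint handle above 1.45 rad and value of joint hasp below 0.4 rad), for 0.2 s.
2. the hasp is swung out, the handle still at off (value of joint handle above 1.45 rad and value of joint hasp above 1.3 rad), for 0.2 s.
3. the wide jar and the square tin are in the carton, their centres past its open side (y of jar in the frame of carton between -0.075 and 0.067 m and x of jar in the frame of carton between -0.06 and 0.06 m and z of each of jar, square_tin in the frame of carton below 0.008 m and angle between each of jar, square_tin's own z axis and vertical below 0.1 rad and y of square_tin in the frame of carton between -0.075 and 0.067 m and x of square_tin in the frame of carton between -0.06 and 0.06 m), for 0.05 s.
4. the long tin is inside the carton, across in front of them (y of long_tin in the frame of carton between -0.075 and 0.048 m and x of long_tin in the frame of carton between -0.02 and 0.02 m and z of each of long_tin, jar, square_tin in the frame of carton below 0.008 m and angle between each of long_tin, jar, square_tin's own z axis and vertical below 0.1 rad and angle between the x axis of long_tin and the x axis of carton, either way round below 0.1 rad and y of jar in the frame of carton between -0.075 and 0 m and x of jar in the frame of carton between -0.05 and 0.05 m and y of square_tin in the frame of carton between -0.075 and 0 m and x of square_tin in the frame of carton between -0.05 and 0.05 m), for 0.2 s.
At the end, for the whole second after the job is handed in: Handle off (over 1.45 rad), hasp out (over 1.3 rad); jar and square tin upright on the carton floor, side by side, centres behind the carton's middle; long tin on the floor across in front (within 0.1 rad), its face at most 4 mm beyond the open side; all at rest (all of step 2 and all of step 4 and linear speed of each of jar, square_tin, long_tin below 0.02 m/s); the robot touches nothing.
It fails at once if goods go into the carton (their centre past its open side) before the handle is off and the hasp is out (((y of jar in the frame of carton between -0.1 and 0.067 m and x of jar in the frame of carton between -0.08 and 0.08 m) or (y of square_tin in the frame of carton between -0.1 and 0.067 m and x of square_tin in the frame of carton between -0.08 and 0.08 m) or (y of long_tin in the frame of carton between -0.1 and 0.067 m and x of long_tin in the frame of carton between -0.08 and 0.08 m)) and (value of joint handle below 1.4 rad or value of joint hasp below 1.2 rad)).
It fails at once if any of the goods is tipped over (more than 0.5 rad) (angle between any of jar, square_tin, long_tin's own z axis and vertical above 0.5 rad).
It fails at once if a bystander is moved by more than 30 mm (distance of any of small_jar, tape_roll, tall_jar, lid_stack, box_cutter, label_pad from where it was at the start of the episode above 0.03 m).
It also fails if it takes over 72 s, if anything falls off the work surface, if the arm or the gripper's body presses on something with over 40 N, if the wrist force passes 120 N, or if a joint passes its speed limit or range.

## Working session

There is one attempt and no reset: what is moved stays moved. The work goes in short steps, each a Python script; the robot and the scene stay as the last script left them, time stands still between calls to the robot, and variables do not carry over. Pictures are saved under pics/ and viewed, at most 10 in all, crops included, and the job is handed in when it is done.

```bash
ls; mkdir -p pics; python3 - <<'E'
from cell import env, kin, readout, cams
import cv2, numpy as np
for n in ("scene","top"):
    im=cams.grab_frame(n); cv2.imwrite(f"pics/{n}0.png",cv2.resize(im,(800,600),interpolation=cv2.INTER_CUBIC)); cv2.imwrite(f"pics/raw_{n}.png",im)
    c=cams.calibration(n); print(n,c["fovy"],c["cx"],c["cy"]); print(np.round(c["extrinsics"],4).tolist())
print(readout.observe())
E
```

```text
pics
scene 52.90578309671228 254.73176255154632 191.29871855012416
[[0.5604, 0.6895, -0.4588, 1.1013], [0.8282, -0.4728, 0.301, -0.4148], [-0.0094, -0.5487, -0.836, 1.1455], [0.0, 0.0, 0.0, 1.0]]
top 42.115862382913974 252.4607666596411 195.06578189943536
[[-0.0053, -0.9986, 0.052, 0.4457], [-0.9999, 0.0046, -0.0151, -0.0059], [0.0148, -0.0521, -0.9985, 1.858], [0.0, 0.0, 0.0, 1.0]]
{'clock': 0.1, 'joint_pos': array([-1.26363704e+00,  4.91519693e-01,  1.55939665e+00,  7.25556189e-06,
        1.09168165e+00, -1.05616653e-01]), 'qvel': array([ 0.0002132 , -0.00257516, -0.00148622, -0.00160756,  0.00053893,
       -0.00181643]), 'effort': array([ 2.85730915e-03, -6.13623190e+01, -2.58605361e+01,  6.94219116e-02,
        4.69951797e-02, -5.40285077e-05]), 'eef_pos': array([ 0.25066907, -0.5722966 ,  0.21410469]), 'tcp_rot': array([[ 9.16012136e-01,  4.01150443e-01, -2.97828284e-04],
       [ 4.01150538e-01, -9.16011640e-01,  9.60229587e-04],
       [ 1.12382349e-04, -9.99055931e-04, -9.99999495e-01]]), 'ft_force': array([ 0.49275897, -0.99791864,  0.01790493]), 'moment': array([-0.02949913, -0.01774069,  0.05418517]), 'gripper_force': 0.0, 'finger_gap': 0.09520237648930276}
```

View pics/top0.png

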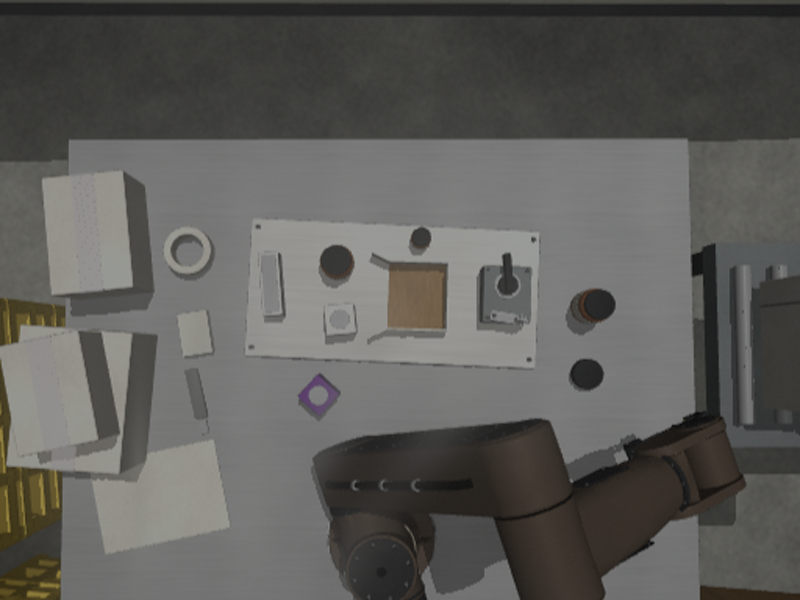

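View pics/scene0.png

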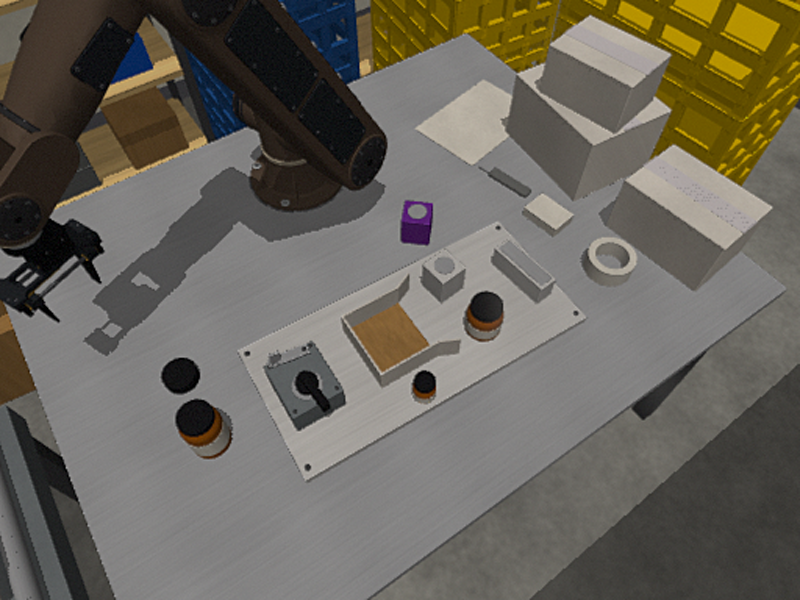

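```bash
python3 - <<'E'
import cv2
im=cv2.imread("pics/raw_top.png")[134:244,152:352]
im=cv2.convertScaleAbs(cv2.resize(im,(800,440),interpolation=cv2.INTER_CUBIC),alpha=1.2)
cv2.imwrite("pics/crop1.png",im)
E
```

```text
(no output)
```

View pics/crop1.png

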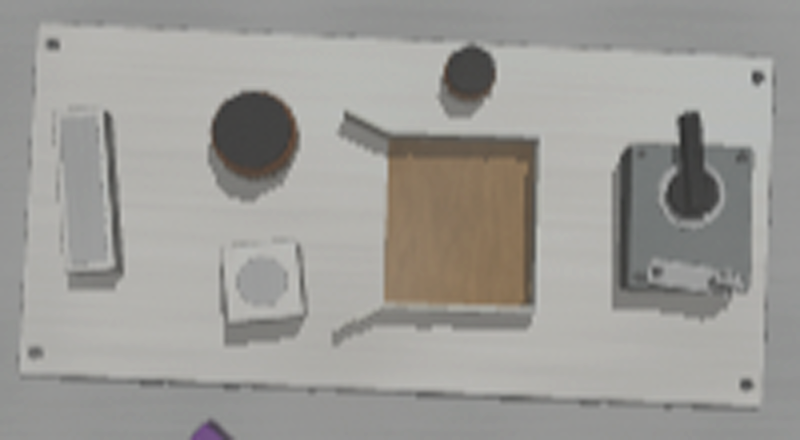

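```bash
cat > h.py <<'E'
from cell import env, kin, readout, cams, hand_in
import numpy as np, cv2
def proj(name,uv,z,cal=None):
    c=cal or cams.calibration(name); f=192/np.tan(np.radians(c["fovy"])/2)
    E=np.array(c["extrinsics"]); uv=np.atleast_2d(uv).astype(float)
    d=np.c_[(uv[:,0]-c["cx"])/f,(uv[:,1]-c["cy"])/f,np.ones(len(uv))]@E[:3,:3].T
    return (E[:3,3]+d*((z-E[2,3])/d[:,2])[:,None])[:,:2]
def fit(loc,w):  # 2D rigid fit: returns yaw, t, residual
    loc=np.array(loc,float);w=np.array(w);a=loc-loc.mean(0);b=w-w.mean(0)
    th=np.arctan2((a[:,0]*b[:,1]-a[:,1]*b[:,0]).sum(),(a*b).sum())
    R=np.array([[np.cos(th),-np.sin(th)],[np.sin(th),np.cos(th)]]);t=w.mean(0)-R@loc.mean(0)
    return th,t,np.linalg.norm(loc@R.T+t-w,axis=1)
E
python3 - <<'E'
from h import *
np.set_printoptions(precision=4,suppress=True)
p=lambda pts,z: proj("top",(np.array(pts)+.5)/4-.5+[152,134],z)
print("bed",*fit([[.165,.265],[.165,-.42],[-.16,-.42],[-.16,.265]],p([(40,23),(773,58),(760,407),(22,376)],.02)))
print("box",*fit([[.065,.055],[.065,-.055],[-.065,-.055],[-.065,.055]],p([(632,146),(752,147),(748,290),(628,290)],.09)))
print("hub",p([(692,193),(689,112)],.128))
print("floor",p([(389,157),(385,303),(527,304),(529,157)],.02)); print("wall top back/side outer",p([(538,138),(534,304),(388,136),(384,307)],.08))
print("flap tips",p([(346,113),(334,332)],.08))
print("jar",p([(254,132)],.108))
print("sq",*fit([[.034,.034],[.034,-.034],[-.034,-.034],[-.034,.034]],p([(222,244),(296,239),(303,317),(230,324)],.10)))
print("long",*fit([[.073,.023],[.073,-.023],[-.073,-.023],[-.073,.023]],p([(55,110),(103,106),(112,270),(63,272)],.08)))
print("small",p([(471,72)],.082))
print("hasp",p([(655,273),(740,285)],.09))
E
```

```text
bed -0.0492866858280332 [0.571  0.0471] [0.0022 0.0021 0.003  0.0031]
box -0.02738854346586818 [ 0.5613 -0.288 ] [0.0028 0.0005 0.0033 0.0008]
hub [[ 0.5807 -0.2839]
 [ 0.6517 -0.2822]]
floor [[ 0.6237 -0.0209]
 [ 0.4887 -0.0165]
 [ 0.4872 -0.1474]
 [ 0.6232 -0.1505]]
wall top back/side outer [[ 0.6345 -0.154 ]
 [ 0.4858 -0.1491]
 [ 0.6368 -0.0196]
 [ 0.4838 -0.0152]]
flap tips [[0.6576 0.0179]
 [0.4617 0.0294]]
jar [[0.6378 0.0986]]
sq 0.0850775732453414 [0.5068 0.0915] [0.002  0.0016 0.0017 0.0023]
long 0.055084746318408644 [0.59   0.2525] [0.0016 0.0016 0.0013 0.0013]
small [[ 0.6939 -0.0942]]
hasp [[ 0.5126 -0.2562]
 [ 0.5015 -0.3317]]
```

```bash
cat >> h.py <<'E'
def Rt(a):  # tool down, tool y axis at world angle a
    c,s=np.cos(a),np.sin(a); return np.array([[-s,c,0],[c,s,0],[0,0,-1.]])
def snap(tag,crop=None):
    cal=cams.calibration("wrist"); im=cams.grab_frame("wrist"); np.save(f"pics/{tag}.npy",cal,allow_pickle=True)
    cv2.imwrite(f"pics/{tag}.png",cv2.resize(im,(800,600),interpolation=cv2.INTER_CUBIC)); return cal
def wp(tag,pts,z):  # points in 800x600 picture
    return proj("wrist",(np.array(pts,float)+.5)*.64-.5,z,np.load(f"pics/{tag}.npy",allow_pickle=True).item())
E
python3 - <<'E'
from h import *
np.set_printoptions(precision=3,suppress=True)
env.move_to([0.56,-0.20,0.40],Rt(-np.pi/2))
env.grip(0.0)
cal=snap("w1"); o=readout.observe(); print(cal["fovy"],np.array(cal["extrinsics"]),o["clock"],o["eef_pos"],o["joint_pos"],o["finger_gap"])
E
```

```text
65.03887521336273 [[ 0.001 -0.972 -0.235  0.627]
 [-1.    -0.001  0.001 -0.2  ]
 [-0.001  0.235 -0.972  0.571]
 [ 0.     0.     0.     1.   ]] 3.5417 [ 0.56 -0.2   0.4 ] [-0.454  0.322  1.342 -0.     1.477  1.117] 0.00039988747411511796
```

View pics/w1.png

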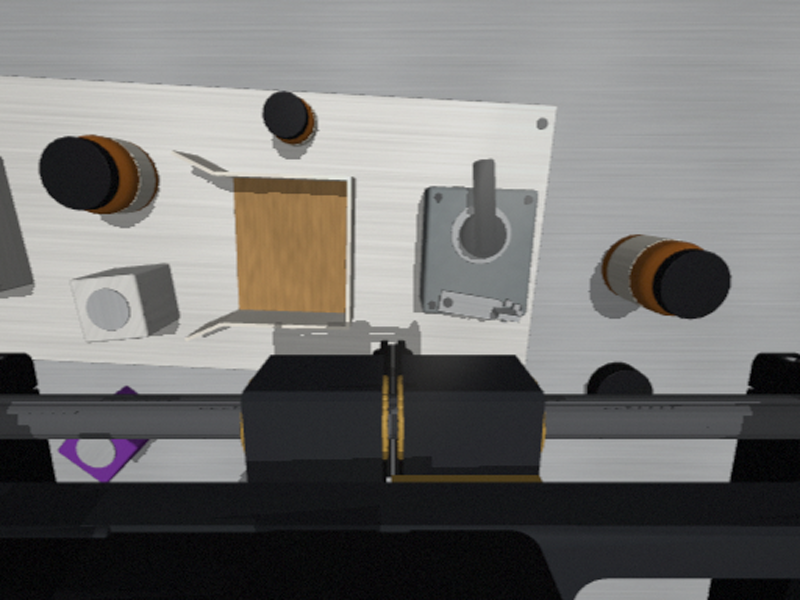

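```bash
python3 - <<'E'
from h import *
np.set_printoptions(precision=4,suppress=True)
p=lambda pts,z: wp("w1",pts,z)
print("box",*fit([[.065,.055],[.065,-.055],[-.065,-.055],[-.065,.055]],p([(428,187),(537,190),(524,319),(423,314)],.09)))
print("hub,tip",p([(482,234),(484,159)],.128)); print("hasp",p([(448,302),(522,310)],.09))
print("floor open far/near, back far/near",p([(235,192),(240,312),(346,194),(346,311)],.02))
print("backwall top out far/near, far wall top open end",p([(354,178),(352,325),(232,178),(243,325)],.08))
print("flaps",p([(176,152),(188,336)],.08))
print("jar",p([(78,175)],.108),"sq",*fit([[.034,.034],[.034,-.034],[-.034,-.034],[-.034,.034]],p([(71,281),(136,270),(149,334),(87,341)],.10)))
print("bed corner",p([(556,107)],.02))
E
```

```text
box -0.031287241453574505 [ 0.5666 -0.2873] [0.0007 0.0015 0.002  0.0019]
hub,tip [[ 0.5906 -0.2834]
 [ 0.6574 -0.2822]]
hasp [[ 0.5168 -0.2581]
 [ 0.5082 -0.3362]]
floor open far/near, back far/near [[ 0.6288 -0.0208]
 [ 0.4881 -0.0159]
 [ 0.6267 -0.147 ]
 [ 0.4895 -0.1439]]
backwall top out far/near, far wall top open end [[ 0.6424 -0.1612]
 [ 0.4889 -0.1562]
 [ 0.6423 -0.0385]
 [ 0.4888 -0.0382]]
flaps [[0.6672 0.0152]
 [0.4763 0.0227]]
jar [[0.6441 0.098 ]] sq 0.11509883794837346 [0.5135 0.0899] [0.0029 0.0013 0.0021 0.001 ]
bed corner [[ 0.7191 -0.3782]]
```

```bash
python3 - <<'E'
from h import *
np.set_printoptions(precision=3,suppress=True)
A=np.array([0.585,-0.286]); r=.052; yaw=-.03
def P(t,z=.105): return [*(A+r*np.array([np.cos(t+yaw),np.sin(t+yaw)])),z], Rt(t+yaw-np.pi/2)
p,R=P(-.6,.17); env.move_to(p,R)
p,R=P(-.6); env.servo_line(p,.15,rot=R)
f0=readout.observe()["ft_force"]
for t in [-.3,0,.3,.6,.9,1.05]:
    p,R=P(t); env.servo_line(p,.1,rot=R)
for t in np.arange(1.1,1.5,.04):
    p,R=P(t); env.servo_line(p,.06,rot=R); o=readout.observe(); f=o["ft_force"]-f0
    print(round(t,2),f,o["eef_pos"],o["clock"])
    if np.linalg.norm(f[:2])>12: break
p,R=P(t-.15); env.servo_line(p,.1,rot=R)
env.servo_line([*p[:2],.2],.25)
env.move_to([0.53,-0.25,0.30],Rt(-np.pi/2))
snap("w2"); print(readout.observe()["clock"])
E
```

```text
1.1 [ 0.938 -1.979 -0.359] [ 0.61  -0.241  0.105] 7.9667
1.14 [ 1.682 -2.093 -0.584] [ 0.608 -0.24   0.105] 8.2167
1.18 [ 6.165 -2.792 -1.57 ] [ 0.607 -0.239  0.105] 8.4667
1.22 [11.693 -5.253 -5.96 ] [ 0.607 -0.239  0.105] 8.7167
10.5167
```

View pics/w2.png

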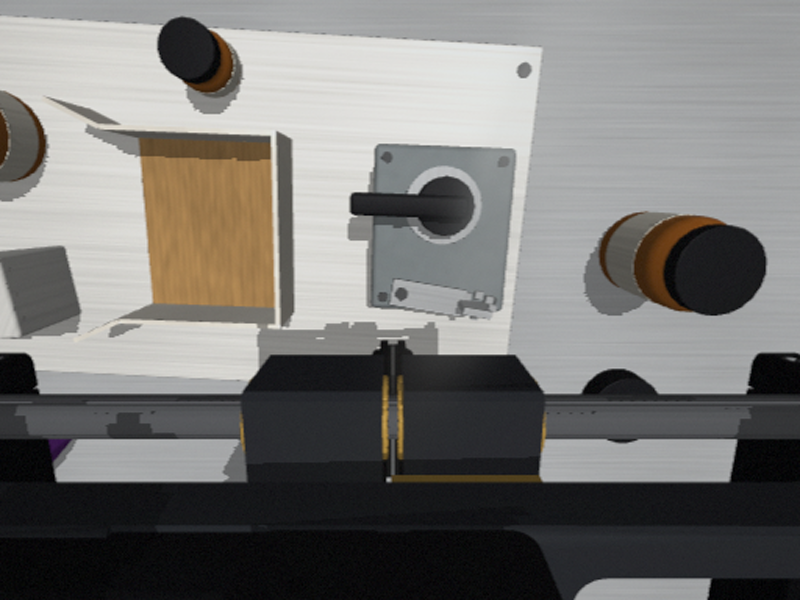

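```bash
python3 - <<'E'
from h import *
np.set_printoptions(precision=4,suppress=True)
p=lambda pts,z: wp("w2",pts,z)
print("box",*fit([[.065,.055],[.065,-.055],[-.065,-.055],[-.065,.055]],p([(376,144),(515,150),(502,312),(371,306)],.09)))
print("hub,tip",p([(446,206),(351,203)],.128)); print("hasp pivot",p([(401,294)],.092),"ear base/top",p([(478,304)],.092),p([(478,300)],.125))
print("backwall top out far/near",p([(292,133),(284,325)],.08))
im=cv2.imread("pics/w2.png")[260:340,350:530]; cv2.imwrite("pics/w2c.png",cv2.resize(im,None,fx=4,fy=4,interpolation=cv2.INTER_CUBIC))
E
```

```text
box -0.033812962275178375 [ 0.5676 -0.2882] [0.0016 0.0024 0.0006 0.0018]
hub,tip [[ 0.5883 -0.2875]
 [ 0.5902 -0.2202]]
hasp pivot [[ 0.5168 -0.2567]] ear base/top [[ 0.5086 -0.3202]] [[ 0.5194 -0.3139]]
backwall top out far/near [[ 0.6425 -0.1708]
 [ 0.4867 -0.1565]]
```

View pics/w2c.png

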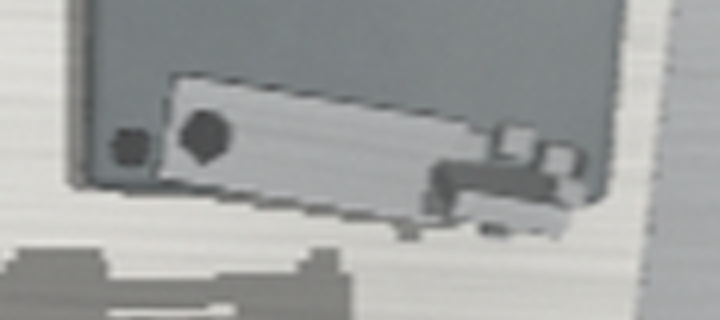

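```bash
python3 - <<'E'
from h import *
np.set_printoptions(precision=3,suppress=True)
A=np.array([0.514,-0.257]); r=.058; yaw=-.032
def P(h,z=.103):
    d=yaw-np.pi/2-h; return [*(A+r*np.array([np.cos(d),np.sin(d)])),z], Rt(yaw-h)
p,R=P(-.42,.17); env.move_to(p,R)
p,R=P(-.42); env.servo_line(p,.12,rot=R)
o=readout.observe(); f0=o["ft_force"]; print(f0,o["eef_pos"])
for t in [-.15,.15,.5,.85,1.1]:
    p,R=P(t); env.servo_line(p,.1,rot=R)
    print(t,readout.observe()["ft_force"]-f0)
for t in np.arange(1.14,1.6,.04):
    p,R=P(t); env.servo_line(p,.06,rot=R); o=readout.observe(); f=o["ft_force"]-f0
    print(round(t,2),f,o["clock"])
    if np.linalg.norm(f[:2])>9: break
p,R=P(t-.15); env.servo_line(p,.1,rot=R)
env.servo_line([*p[:2],.2],.25)
env.move_to([0.53,-0.02,0.42],Rt(-np.pi/2-.04))
env.grip(.095)
snap("w3"); print(readout.observe()["clock"])
E
```

```text
[-0.492  0.323  0.517] [ 0.536 -0.311  0.104]
-0.15 [ 0.766 -0.462 -1.015]
0.15 [ 0.514 -0.304 -0.89 ]
0.5 [-0.452 -0.974 -0.498]
0.85 [ 0.226 -0.522 -1.118]
1.1 [ 0.12  -0.556 -1.301]
1.14 [ 0.506  0.122 -0.84 ] 15.5167
1.18 [ 1.487 -0.288 -0.078] 15.7667
1.22 [ 0.219 -0.77  -1.392] 16.0167
1.26 [ 0.197 -0.486  0.683] 16.2667
1.3 [ 1.759 -0.459 -0.462] 16.5167
1.34 [-0.34  -0.149 -0.808] 16.7667
1.38 [-0.117 -6.515 -1.247] 17.0167
1.42 [ -4.108 -16.853  -4.459] 17.2667
20.9833
```

View pics/w3.png

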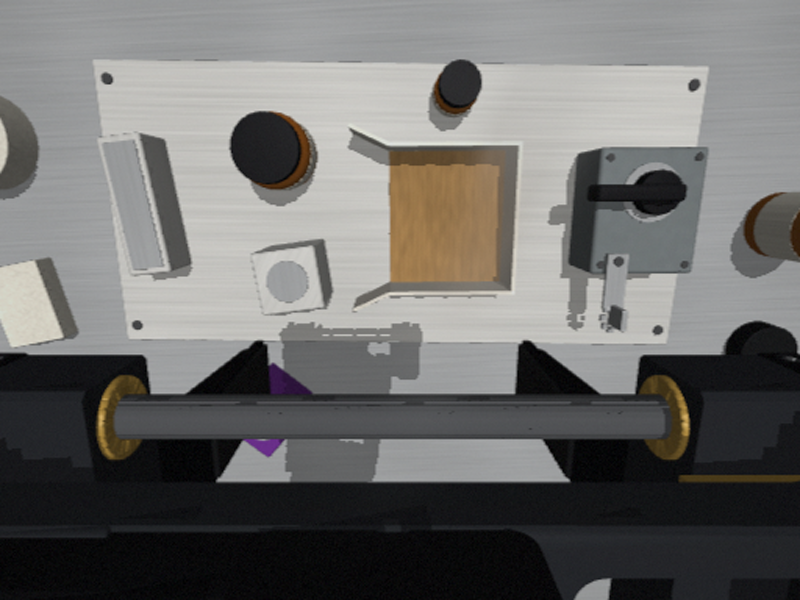

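```bash
python3 - <<'E'
import cv2
im=cv2.imread("pics/w3.png")[100:325,230:530]
cv2.imwrite("pics/w3c.png",cv2.resize(im,(800,600),interpolation=cv2.INTER_CUBIC))
E
```

```text
(no output)
```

View pics/w3c.png

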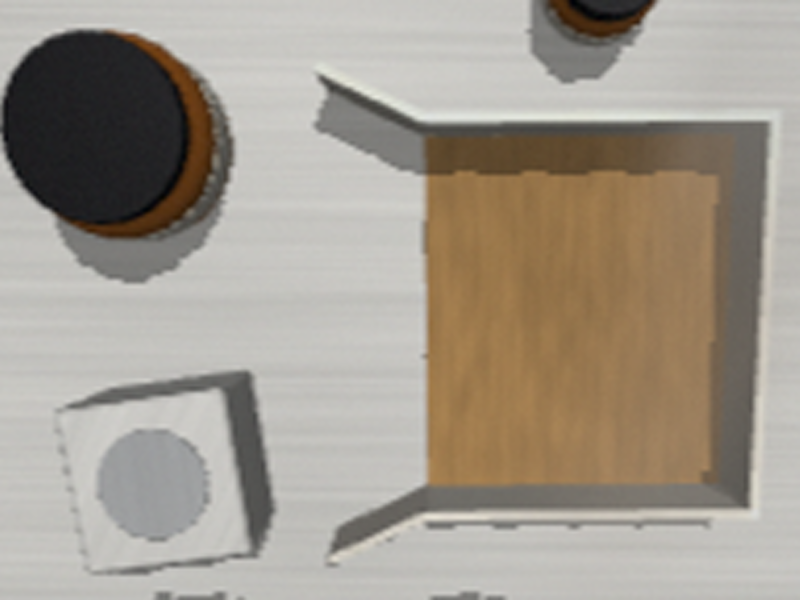

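```bash
python3 - <<'E'
from h import *
np.set_printoptions(precision=4,suppress=True)
p=lambda pts,z: wp("w3",(np.array(pts,float)+.5)/(800/300)-.5+[230,100],z)
W=p([(422,111),(779,111),(755,516),(427,522)],.08)
print("carton",*fit([[.0805,.067],[.0805,-.071],[-.0805,-.071],[-.0805,.067]],W),W)
W=p([(425,122),(768,122),(750,508),(425,512)],.08)
print("cartoninner",*fit([[.0765,.067],[.0765,-.067],[-.0765,-.067],[-.0765,.067]],W))
W=p([(425,137),(735,137),(714,484),(427,487)],.02)
print("cartonfloor",*fit([[.0765,.067],[.0765,-.067],[-.0765,-.067],[-.0765,.067]],W),W)
print("jar",p([(96,127)],.108),p([(153,484)],.10))
print("sq",*fit([[.034,.034],[.034,-.034],[-.034,-.034],[-.034,.034]],p([(57,410),(218,388),(252,553),(93,573)],.10)))
print("long",*fit([[.073,.023],[.073,-.023],[-.073,-.023],[-.073,.023]],wp("w3",[(100,138),(136,134),(165,271),(131,274)],.08)))
print(readout.observe()["ft_force"])
E
```

```text
carton -0.031693226412183244 [ 0.5665 -0.084 ] [0.0005 0.0006 0.0013 0.001 ] [[ 0.6495 -0.0199]
 [ 0.6441 -0.1574]
 [ 0.4847 -0.1515]
 [ 0.4875 -0.0152]]
cartoninner -0.03324941572597091 [ 0.5664 -0.0845] [0.0009 0.0009 0.0006 0.0006]
cartonfloor -0.03782225177488201 [ 0.5658 -0.0843] [0.0002 0.0003 0.0011 0.0009] [[ 0.645  -0.0204]
 [ 0.6397 -0.1545]
 [ 0.4873 -0.1474]
 [ 0.4911 -0.015 ]]
jar [[0.6458 0.0993]] [[0.5114 0.0925]]
sq 0.10508443232907982 [0.5121 0.0916] [0.0016 0.0026 0.0011 0.0022]
long 0.05585619468370311 [0.5946 0.2528] [0.0046 0.0045 0.0044 0.0045]
[-0.3009 -1.1477  1.0163]
```

```bash
cat >> h.py <<'E'
C=np.array([.5663,-.0843]); YC=-.034
UX=np.array([np.cos(YC),np.sin(YC)]); UY=np.array([-UX[1],UX[0]]); RC=Rt(YC-np.pi/2)
cw=lambda x,y,z: [*(C+x*UX+y*UY),z]
def st(m=""):
    o=readout.observe(); d=o["eef_pos"][:2]-C
    print(m,"t%.1f"%o["clock"],"F",o["ft_force"].round(1),"carton",(d@UX).round(4),(d@UY).round(4),"z",o["eef_pos"][2].round(4),"gap",o["finger_gap"].round(4),"gf",round(float(o["gripper_force"]),1)); return o
def pack(pos,yaw,xt,half,zg,top):
    R0=Rt(yaw-np.pi/2); env.grip(.095)
    env.move_to([*pos,top+.05],R0); env.servo_line([*pos,zg],.2); st("down")
    env.grip(0.02); st("gripped")
    env.servo_line([*pos,zg+.004],.05)
    env.servo_line(cw(xt,.135,zg+.004),.15,rot=RC); st("funnel")
    env.servo_line(cw(xt,.07,zg+.004),.12); st("mouth")
    y=-.067+half+.012+.004
    env.servo_line(cw(xt,y,zg+.004),.1); st("in")
    env.servo_line(cw(xt,y,zg+.0005),.05); o=st("low")
    env.grip(o["finger_gap"]+.005); st("open")
    env.servo_line(cw(xt,y,top+.012),.15); env.grip(0)
    yf=y+half+.012+.012
    env.servo_line(cw(xt,yf,top+.012),.2); env.servo_line(cw(xt,yf,.05),.2); f0=st("front")["ft_force"]
    yt=-.067+2*half+.012
    env.servo_line(cw(xt,yt+.004,.05),.08)
    for d in (.002,.0005,-.001,-.0025,-.004):
        env.servo_line(cw(xt,yt+d,.05),.05); o=st("push%.4f"%d)
        if (o["ft_force"]-f0)@[*UY,0]>5: break
    env.servo_line(cw(xt,yt+.03,.05),.15); env.servo_line(cw(xt,yt+.03,top+.05),.25)
E
python3 - <<'E'
from h import *
pack([.6455,.0993],YC,.0355,.039,.055,.108)
E
```

```text
Traceback (most recent call last):
  File "h.py", line 28, in pack
    env.move_to([*pos,top+.05],R0); env.servo_line([*pos,zg],.2); st("down")
                                                                  ~~^^^^^^^^
  File "h.py", line 25, in st
    print(m,"t%.1f"%o["clock"],"F",o["ft_force"].round(1),"carton",(d@UX).round(4),(d@UY).round(4),"z",o["eef_pos"][2].round(4),"gap",o["finger_gap"].round(4),"gf",round(float(o["gripper_force"]),1)); return o
                                                                                                                                      ^^^^^^^^^^^^^^^^^^^^^
AttributeError: 'float' object has no attribute 'round'
```

```bash
sed -i 's/o\["finger_gap"\].round(4),"gf"/round(float(o["finger_gap"]),4),"gf"/; s/    env.move_to(\[\*pos,top+.05\],R0); env.servo/    if not skip: env.move_to([*pos,top+.05],R0)\n    env.servo/; s/zg,top):/zg,top,skip=False):/' h.py
python3 - <<'E'
from h import *
pack([.6455,.0993],YC,.0355,.039,.055,.108,True)
E
```

```text
down t23.5 F [-0.2 -0.3  0.1] carton 0.073 0.1862 z 0.0553 gap 0.0947 gf 0.0
gripped t24.0 F [-0.2  2.6 -0.2] carton 0.0729 0.1864 z 0.055 gap 0.0776 gf 30.0
funnel t24.8 F [-0.3 -0.4 -6.7] carton 0.0361 0.1351 z 0.0592 gap 0.077 gf 30.0
mouth t25.5 F [ 0.6 -0.4 -7.2] carton 0.0355 0.0703 z 0.059 gap 0.0779 gf 30.0
in t26.4 F [-0.4 -0.7 -6.6] carton 0.0354 -0.0116 z 0.059 gap 0.0775 gf 30.0
low t26.7 F [ 0.4 -0.3 -6.2] carton 0.0354 -0.0115 z 0.0552 gap 0.0774 gf 30.0
open t27.1 F [-0.7 -0.1  0. ] carton 0.0358 -0.012 z 0.056 gap 0.0821 gf 0.0
front t30.0 F [-0.6  0.  -0.4] carton 0.0357 0.0503 z 0.0503 gap 0.0006 gf 0.0
push0.0020 t30.7 F [-0.2  0.2 -0.3] carton 0.0354 0.025 z 0.05 gap 0.0004 gf 0.1
push0.0005 t30.9 F [0.9 3.6 1.2] carton 0.0355 0.0237 z 0.05 gap 0.0005 gf 1.6
push-0.0010 t31.2 F [ 0.   2.8 -0.6] carton 0.0355 0.022 z 0.05 gap 0.0005 gf 1.9
push-0.0025 t31.4 F [-0.1  3.3 -0. ] carton 0.0355 0.0204 z 0.05 gap 0.0003 gf 1.6
push-0.0040 t31.7 F [0.5 5.5 0.7] carton 0.0355 0.0192 z 0.05 gap 0.0004 gf 3.0
```

```bash
python3 - <<'E'
from h import *
pack([.5118,.092],.102,-.0405,.034,.05,.10)
env.move_to(cw(0,.12,.36),RC); env.grip(.095); snap("w4"); st()
E
```

```text
down t35.5 F [-0.7  0.1 -0.1] carton -0.0597 0.1738 z 0.0504 gap 0.0952 gf 0.0
gripped t36.0 F [-2.  -0.3  5.7] carton -0.0603 0.1744 z 0.0505 gap 0.0677 gf 30.0
funnel t36.7 F [-0.3  0.  -5.1] carton -0.0407 0.1346 z 0.0537 gap 0.0677 gf 30.0
mouth t37.4 F [-0.5 -0.1 -4.7] carton -0.0406 0.0704 z 0.054 gap 0.0681 gf 30.0
in t38.4 F [ 0.7  0.6 -5.4] carton -0.0406 -0.0166 z 0.054 gap 0.0678 gf 30.0
low t38.7 F [ 0.7  0.5 -3.6] carton -0.0403 -0.0165 z 0.0504 gap 0.0676 gf 30.0
open t39.1 F [ 0.7 -0.3 -0.1] carton -0.0404 -0.017 z 0.0506 gap 0.0725 gf 0.0
front t41.8 F [ 0.4 -0.8  0.7] carton -0.0404 0.0403 z 0.0501 gap 0.0004 gf 0.0
push0.0020 t42.5 F [-0.2  0.3 -0.3] carton -0.0405 0.0151 z 0.05 gap 0.0001 gf 0.0
push0.0005 t42.7 F [-0.3  3.1  2.4] carton -0.0405 0.0137 z 0.05 gap 0.0009 gf 2.0
push-0.0010 t43.0 F [0.1 4.  2.6] carton -0.0405 0.0121 z 0.05 gap 0.0003 gf 2.3
push-0.0025 t43.2 F [-0.3 15.5  5.3] carton -0.0407 0.0117 z 0.0501 gap 0.0005 gf 7.7
 t46.6 F [ 0.4 -0.1  0.6] carton -0.0 0.12 z 0.36 gap 0.0953 gf 0.0
```

View pics/w4.png

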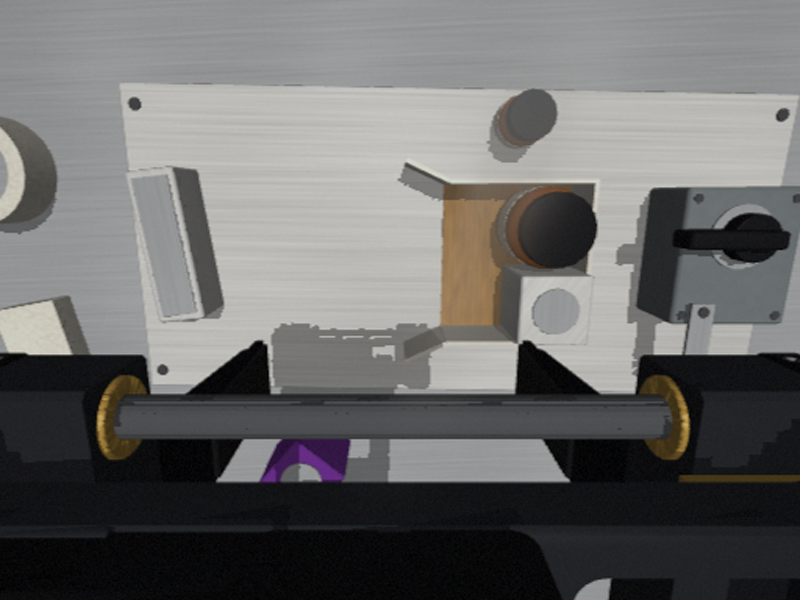

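```bash
python3 - <<'E'
from h import *
W=wp("w4",[(129,174),(168,168),(201,316),(163,320)],.08); th,t,r=fit([[.073,.023],[.073,-.023],[-.073,-.023],[-.073,.023]],W)
print(th,t,r)
W2=wp("w4",[(443,184),(443,327)],.02); print("open edge",(W2-C)@UX,(W2-C)@UY)
if abs(t[0]-.5946)>.004 or abs(t[1]-.2528)>.006: raise SystemExit
pos=(t+[.5946,.2528])/2; yaw=(th+.0555)/2; zg=.045
env.move_to([*pos,.13],Rt(yaw-np.pi/2)); env.servo_line([*pos,zg],.2); env.grip(.02); st("gripped")
env.servo_line([*pos,zg+.004],.05); env.servo_line(cw(0,.16,zg+.004),.18,rot=RC); st("funnel")
env.servo_line(cw(0,.09,zg+.004),.12); st("mouth")
env.servo_line(cw(0,.055,zg+.004),.08); st("in")
env.servo_line(cw(0,.055,zg+.0005),.05); o=st("low")
env.grip(o["finger_gap"]+.006); env.servo_line(cw(0,.055,.13),.2); st("up")
E
```

```text
0.082294574309698 [0.59493227 0.25164931] [0.00550931 0.00489517 0.00456365 0.00463836]
open edge [ 0.07696645 -0.07900316] [0.06716672 0.06312333]
gripped t49.2 F [ 0.5 -0.3  0.1] carton 0.017 0.3373 z 0.045 gap 0.046 gf 30.0
funnel t50.6 F [ 0.1  0.9 -4.6] carton 0.0001 0.1606 z 0.049 gap 0.0457 gf 30.0
mouth t51.4 F [-0.4  0.2 -5.2] carton -0.0 0.0903 z 0.049 gap 0.0459 gf 30.0
in t51.9 F [ 0.7  0.1 -5.8] carton -0.0001 0.0546 z 0.049 gap 0.0457 gf 30.0
low t52.2 F [ 0.2  0.4 -5.2] carton -0.0001 0.0553 z 0.0452 gap 0.0454 gf 30.0
up t53.1 F [ 1.1 -0.7 -0.1] carton -0.0004 0.055 z 0.1295 gap 0.0515 gf 0.0
```

```bash
python3 - <<'E'
from h import *
R=Rt(YC); env.servo_line(cw(0,.105,.13),.15,rot=R); env.grip(.095); env.servo_line(cw(0,.105,.04),.2); f0=st("front")["ft_force"]
env.servo_line(cw(0,.076,.04),.1); st("a")
for y in (.073,.071,.0695,.068,.0665):
    env.servo_line(cw(0,y,.04),.05); o=st()
    if (o["ft_force"]-f0)@[*UY,0]>8: break
env.servo_line(cw(0,.1,.04),.2); env.servo_line(cw(0,.1,.14),.3); env.move_to(cw(0,.17,.36),RC); snap("w5"); st()
im=cv2.imread("pics/w5.png")[80:380,380:780]; cv2.imwrite("pics/w5c.png",cv2.resize(im,(800,600)))
E
```

```text
front t56.4 F [0.2 0.  0.9] carton 0.0004 0.105 z 0.0405 gap 0.0951 gf 0.0
a t56.8 F [ 0.7 -0.3 -0.9] carton 0.0002 0.0754 z 0.0406 gap 0.0948 gf 0.0
 t57.0 F [ 0.  -0.2 -0.4] carton -0.0 0.0731 z 0.04 gap 0.0949 gf 0.0
 t57.3 F [-0.5  2.1  1.6] carton -0.0 0.0711 z 0.04 gap 0.0954 gf 1.1
 t57.5 F [0.2 2.9 1.8] carton -0.0 0.0695 z 0.04 gap 0.0947 gf 1.5
 t57.8 F [1.8 8.3 1.6] carton -0.0001 0.0685 z 0.04 gap 0.0946 gf 4.3
 t60.1 F [0.2 1.  0.8] carton -0.0 0.1698 z 0.359 gap 0.0949 gf 0.0
```

View pics/w5c.png

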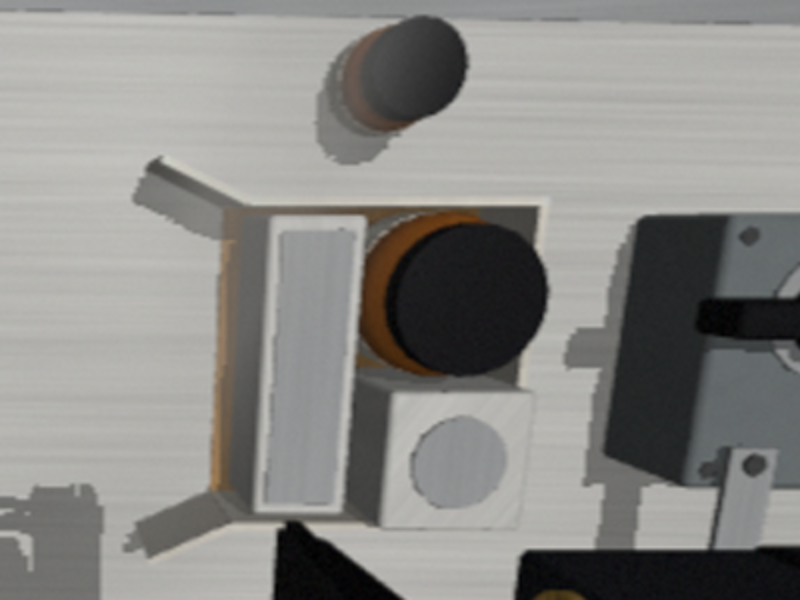

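The close-up shows the jar and square tin at the back, and the long tin across in front of them, with a strip of carton floor still visible at the open side. The handle is off and the hasp is out, so I'm handing in.

```bash
python3 -c "
from h import *
print(hand_in())"
```

```text
the job is handed in; nothing more can be done
None
```

The job is handed in at about 60 s of the 72 s allowed: handle off, hasp out, jar and square tin upright at the back, and the long tin across in front inside the open side; the hand-in returned no verdict.

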